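# Hang the pin pail on the hook stand by its bail

### The arm

A 6-joint arm with a two-finger parallel gripper is mounted at the origin on the work surface. World frame = base frame: x ahead of the robot, y to its left, z up, the work surface at z = 0. Lengths are in m, angles in rad, forces in N, time in s.
With the tool pointing down it reaches from about 0.275 to 0.825 m from the base axis. Payload 5.2 kg.
Tool frame: the origin (TCP) lies on the centre line of the jaws, within the pads' length; the fingertips stand 19 mm ahead of it and the grasp point (between the pads) is the TCP; y points along the fingers, x is the direction in which the jaws open and shut, and the axes are right-handed (so a half turn about y gives the same grasp; the last joint's range is limited). The gripper opens to 93 mm and grips with 3 to 60 N. Pads are 15 mm wide; open, the fingers measure 128 mm over their backs; the gripper's body (75 mm by 188 mm) begins 65 mm behind the grasp point.
Start: joints at [1.104, 0.259, 1.535, -0, 1.348, -0.203], TCP at [0.143, 0.531, 0.238] pointing down, gripper open.
Joint ranges: [-3.14, 3.14], [-0.91, 2.08], [0.19, 2.58], [-1.22, 4.36], [0.22, 2.71], [-3.12, 3.12]. Speed limits (rad/s): [2.57, 2.57, 3.14, 3.14, 3.14, 3.14].

### API

Orientations are given as a 3x3 rotation matrix whose columns are the frame's x, y, z axes.
In Python, from bench import reach, move_straight, move_joints, command_gripper, pause, ik, camera, calibration, Unreachable, hand_in, get_clock, get_joint_pos, get_qvel, get_tau, get_eef_pos, get_ee_rot, get_ft_force, get_ft_torque, get_opening gives the robot as it stands. Calls block until the motion is done:
- reach(position, orientation): joint-space move of the TCP to a pose.
- move_straight(position, rot=None, max_speed=0.15, f_stop=None): straight line of the TCP; rot=None keeps the orientation; max_speed is the mean speed in m/s. With f_stop (N) it stops when the force on the tool has changed by that much, and returns True; else False.
- move_joints(angles): joint-space move.
- command_gripper(opening, f_grip=None): opening from 0.0 (shut) to 1.0 (fully open); f_grip is the grip in N (None keeps the last); returns when the fingers have stopped.
- pause(seconds).
- ik(position, orientation): joint angles nearest the present ones, or None.
- camera(name): name is "side" or "top" or "wrist"; returns the picture (480x640x3 uint8, red, green, blue); there is no depth.
- calibration(name): a dict with "camera_matrix" (3x3 intrinsics, pixels), "T" (4x4, takes a point from camera to world coordinates); the wrist camera has in their place "mount" (4x4, takes a point from camera to tool coordinates, whose origin is the TCP and whose axes are the tool frame's). Camera axes: x right, y down, z forward; pixel columns grow to the right and rows downward; lengths in m; the calibration is good to about 2 mm. A picture is of the moment at which its call begins: read the wrist's pose just before it. calibration takes no time and is no camera call.
A pose or a line that the arm cannot do raises Unreachable and nothing moves.
- hand_in(): hands the job in, once; it reports no verdict.
Readings, each from a call of its own:
- get_clock(): time.
- get_joint_pos(): joint angles.
- get_qvel(): joint speeds.
- get_tau(): joint torques, N m.
- get_eef_pos(): TCP position.
- get_ee_rot(): TCP orientation.
- get_ft_force(): force on the tool from outside, world axes, zero at the start.
- get_ft_torque(): the same for the moment, N m.
- get_opening(): opening from 0.0 (shut) to 1.0 (fully open).
Only numpy, scipy, OpenCV 4.12 (cv2) and the standard library are available. Lean on these libraries where they do the work, as an engineer would, in place of code of your own. Each camera call takes 0.05 s, during which the arm holds its last target.

### The job

Swing the pail's wire bail from lying flat to upright while the pail stays standing on the board, then carry the pail slowly by its bail, without tipping out the pins, and hang it on the hook of the stand, the bare middle of the bail seated at the bottom of the hook. The mast of the stand is set a little higher or lower each time, so feel the bail land and set it down gently, with no drop and no ramming of the stand; let go, leave the pail hanging still, and leave the other things on the board where they are.

Things in the scene. Friction and masses are not known exactly. Their poses are not given: they have to be found in the camera images.
- pail: Loose open aluminium pail, 0.3 to 0.55 kg, a few pins in it: 104 mm across the rim, 88 mm across the foot, 75 mm high. Origin: centre of its underside; z up. The bail's two pivots lie at y = +-60 mm, 68 mm above the underside; the bail turns about the pail's y axis.
- bail (a joint): Angle of the bail about its pivots (the pail's y axis): 0 = lying level on its stops, stretched out towards the pail's -x, 1.57 = upright, at most 3.14 (level on the other side). It starts at 0. The pivots are slightly stiff: released within about 0.3 rad of upright the bail stays, further down it falls.
- bail_mid (a point): Middle of the bail's crossbar, on its axis, 115 mm from the pivot axis. The crossbar runs along the pail's y (the point's y): bare 6 mm wire for 16 mm either side of the middle, then a black rubber sleeve of 10 mm diameter from 16 to 46 mm on each side (legs at 62 mm), turning freely on the wire, to hold it by. Lying flat it is 63 mm outside the rim.
- stand: Fixed hook stand. Origin: on the table right below the hook's seat; z up, x from the seat to the post. The hook opens upwards; a bar lying in it runs along y. In its seat, a 45 degree V notch, 12 mm wide, at x = 0, a 6 mm bar has its axis 208 to 258 mm above the table: the mast is set anew each time, NOT measured by this pose; feel for it. Over 15 N on it counts as ramming, over 0.15 m/s at the hook (any drop) as rough.
- post_foot (a point): Foot of the stand's post (100 mm behind the seat, on the table): base plate 110 x 110 x 12 mm, post 24 mm thick. The level arm from post to hook is 10 mm deep, nothing higher than the seat but the hook's ends: back plate with face at stand x = +5, 6 thick, 14 wide, 32 mm above the seat; horn, 7 thick, leaning out from x = -5 at the seat to x = -17, 20 mm above it. Mouth 18 mm wide.
- sleeve_l: The rubber sleeve on the +y side of the crossbar, 30 mm long, 10 mm diameter. Origin: its centre, 31 mm from the middle of the crossbar, on the wire's axis; y along the wire. It spins about y.
- screwdriver: Bystander: screwdriver with a blue handle, lying on the board, about 200 mm long.
- tape_roll: Bystander: black roll of tape lying flat, 68 mm across, 19 mm high.
- connector: Bystander: black connector housing, about 62 x 28 x 27 mm.
Not all that is in view belongs to the job. Leave any purple look-alike of the pail alone.

How it is judged:
On the way, in this order (a step that is already met when the one before it is completed fails the run):
1. the bail is upright (within about 0.25 rad) while the pail stands on the board (value of joint bail between 1.32 and 1.82 rad and height (world z) of pail below 0.006 m and angle between pail's own z axis and vertical below 0.12 rad), for 0.2 s.
2. the pail hangs from the stand by the middle of the bail, its foot off the board (x of bail_mid in the frame of stand between -0.007 and 0.007 m and y of bail_mid in the frame of stand between -0.016 and 0.016 m and z of bail_mid in the frame of stand between 0.202 and 0.266 m and contact force between pail and stand above 1.5 N and height (world z) of pail above 0.012 m and angle between pail's own z axis and vertical below 0.3 rad), for 0.3 s.
At the end, for the whole second after the job is handed in: The pail hangs in the hook: bail's middle within 7 mm of the seat across the throat, 16 mm along the bar, its axis 202 to 266 mm above the table; the stand carries over 1.5 N, the foot is over 12 mm off the board, tilt under 0.3 rad, speed under 0.05 m/s and 0.6 rad/s (all of step 2 and linear speed of pail below 0.05 m/s and angular speed of pail below 0.6 rad/s); the robot touches nothing.
It fails at once if the pail is pressed or rammed on the stand with more than 15 N (contact force between pail and stand above 15 N).
It fails at once if the bail drops or jerks faster than 0.15 m/s at the hook (its middle within 10 mm of the throat, under 280 mm high) (x of bail_mid in the frame of stand between -0.01 and 0.01 m and y of bail_mid in the frame of stand between -0.016 and 0.016 m and z of bail_mid in the frame of stand between 0.19 and 0.28 m and linear speed of sleeve_l above 0.15 m/s).
It fails at once if a finger rams the stand with more than 15 N (contact force between the fingers and stand above 15 N).
It fails at once if the pail is tipped by more than 0.6 rad (angle between pail's own z axis and vertical above 0.6 rad).
It fails at once if the screwdriver, tape roll or connector is moved by more than 25 mm (distance of any of screwdriver, tape_roll, connector from where it was at the start of the episode above 0.025 m).
It also fails if it takes over 72 s, if anything falls off the work surface, if the arm or the gripper's body presses on something with over 40 N, if the wrist force passes 120 N, or if a joint passes its speed limit or range.

## Working session

There is one attempt and no reset: what is moved stays moved. The work goes in short steps, each a Python script; the robot and the scene stay as the last script left them, time stands still between calls to the robot, and variables do not carry over. Pictures are saved under pics/ and viewed, and the job is handed in when it is done.

```bash
ls; mkdir -p pics; python3 - <<'E'
from bench import *
import cv2,numpy as np
np.set_printoptions(precision=4,suppress=True)
for n in ["side","top","wrist"]:
    p=get_eef_pos();R=get_ee_rot()
    im=camera(n); cv2.imwrite(f"pics/{n}0.png",im[:,:,::-1])
    print(n,calibration(n))
print(p,R,get_clock(),get_ft_force(),get_opening())
E
```

```text
pics
side {'camera_matrix': array([[593.2069,   0.    , 321.8781],
       [  0.    , 593.2069, 248.7973],
       [  0.    ,   0.    ,   1.    ]]), 'T': array([[ 0.8923, -0.2924,  0.3441,  0.2417],
       [-0.4515, -0.5784,  0.6794, -0.7628],
       [ 0.0004, -0.7616, -0.6481,  0.7209],
       [ 0.    ,  0.    ,  0.    ,  1.    ]])}
top {'camera_matrix': array([[539.796 ,   0.    , 319.4593],
       [  0.    , 539.796 , 236.2688],
       [  0.    ,   0.    ,   1.    ]]), 'T': array([[ 0.0105, -0.9946,  0.1028,  0.4571],
       [-0.9999, -0.0104,  0.0021, -0.093 ],
       [-0.001 , -0.1028, -0.9947,  1.0385],
       [ 0.    ,  0.    ,  0.    ,  1.    ]])}
wrist {'camera_matrix': array([[350.8851,   0.    , 319.5343],
       [  0.    , 350.8851, 237.0241],
       [  0.    ,   0.    ,   1.    ]]), 'mount': array([[ 1.    ,  0.0011,  0.0003,  0.0002],
       [ 0.    , -0.2623,  0.965 , -0.147 ],
       [ 0.0011, -0.965 , -0.2623,  0.0719],
       [ 0.    ,  0.    ,  0.    ,  1.    ]])}
[0.1432 0.5306 0.2369] [[ 0.2608 -0.0008 -0.9654]
 [ 0.9654 -0.0015  0.2608]
 [-0.0016 -1.      0.0004]] 0.15 [-0.5323 -0.3042 -0.6639] 1.004268511148031
```

View pics/side0.png

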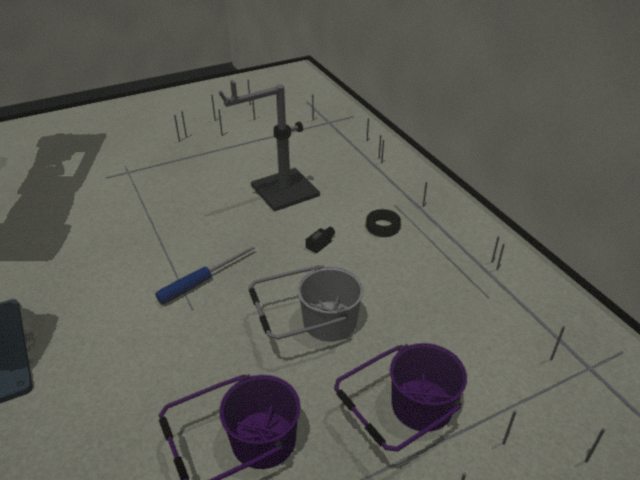

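View pics/top0.png

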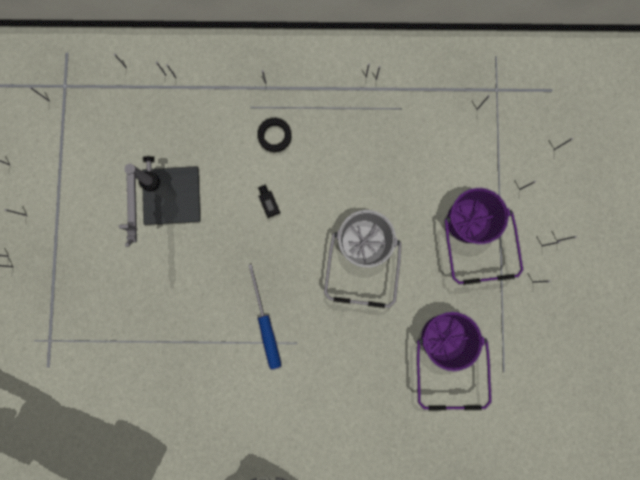

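View pics/wrist0.png

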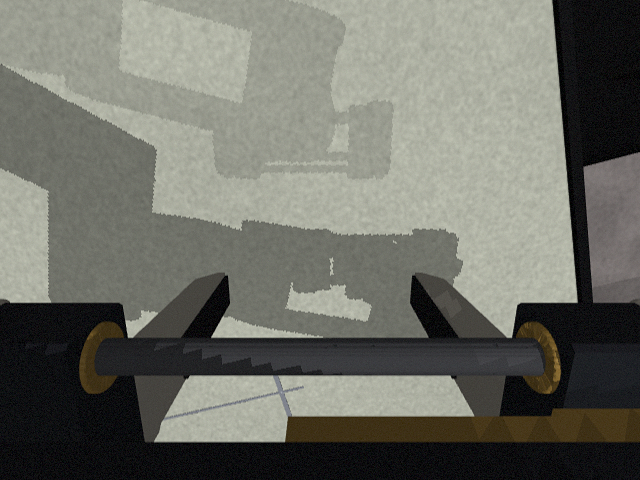

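The aluminium pail is at top px (365,238) and side px (330,300). The two purple look-alikes are at top px (477,216) and (452,341). The stand is at top px (170,195) with its hook near (130,232). I'll enlarge crops to confirm.

```bash
python3 - <<'E'
import cv2,numpy as np
t=cv2.imread("pics/top0.png");s=cv2.imread("pics/side0.png")
def crop(im,x0,y0,x1,y1,k,n):
    cv2.imwrite(f"pics/{n}.png",cv2.resize(im[y0:y1,x0:x1],None,fx=k,fy=k,interpolation=cv2.INTER_CUBIC))
crop(t,310,195,410,315,5,"tp");crop(t,110,150,210,250,6,"ts")
crop(s,240,255,370,355,6,"sp");crop(s,210,70,330,220,4,"ss")
E
```

```text
(no output)
```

View pics/tp.png

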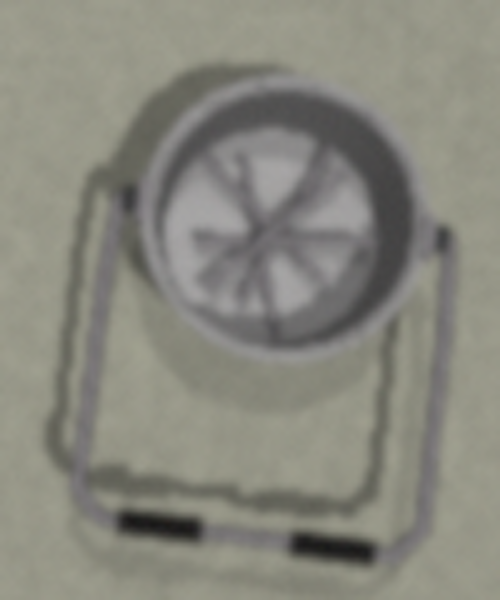

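View pics/ts.png

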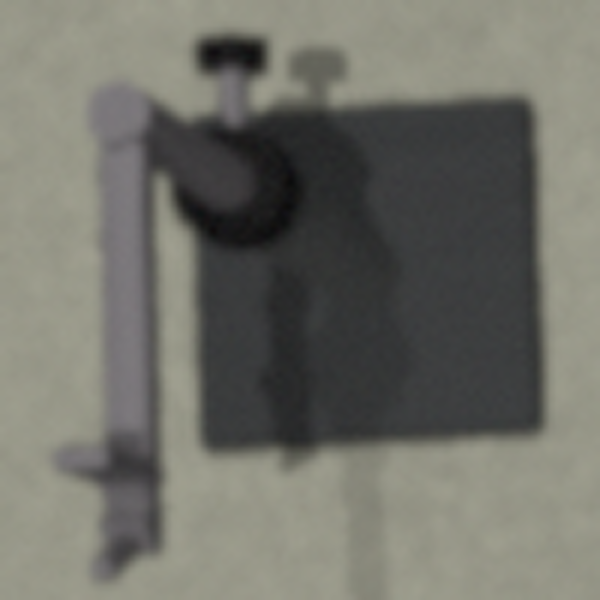

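View pics/sp.png

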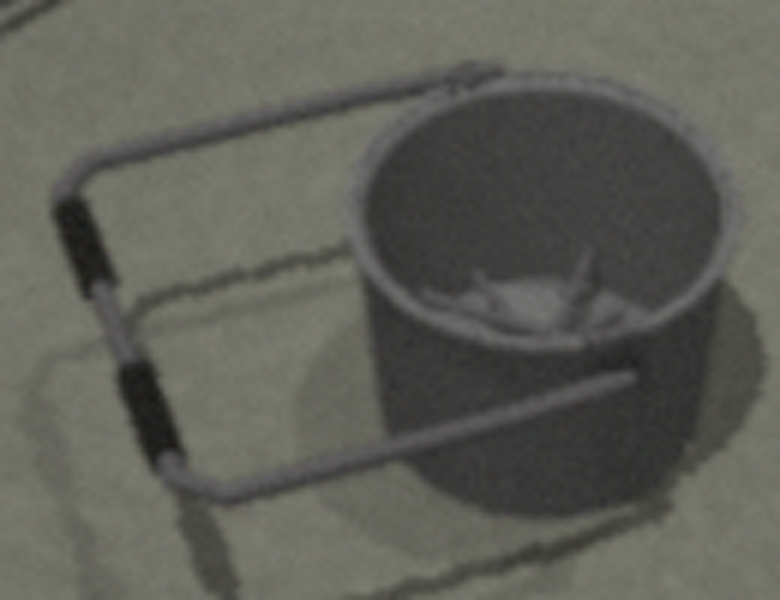

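View pics/ss.png

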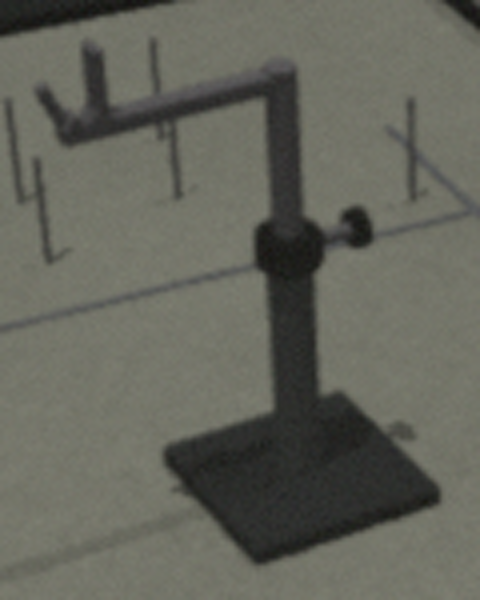

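```bash
cat > h.py <<'E'
from bench import *
import cv2,numpy as np
np.set_printoptions(precision=4,suppress=True)
def pix2plane(name,uv,z,T=None):
    c=calibration(name);K=c["camera_matrix"];T=c["T"] if T is None else T
    d=T[:3,:3]@np.linalg.solve(K,[uv[0],uv[1],1.]);o=T[:3,3]
    return o+d*(z-o[2])/d[2]
def proj(name,P,T=None):
    c=calibration(name);K=c["camera_matrix"];T=c["T"] if T is None else T
    p=K@(T[:3,:3].T@(np.asarray(P)-T[:3,3]));return p[:2]/p[2]
def ray(name,uv):
    c=calibration(name);d=c["T"][:3,:3]@np.linalg.solve(c["camera_matrix"],[uv[0],uv[1],1.]);return c["T"][:3,3],d/np.linalg.norm(d)
def tri(a,b):
    o1,d1=ray("top",a);o2,d2=ray("side",b)
    A=np.array([d1,-d2]).T;s,_,_,_=np.linalg.lstsq(A,o2-o1,rcond=None)
    p,q=o1+d1*s[0],o2+d2*s[1];return (p+q)/2,np.linalg.norm(p-q)
def save(name,n,box=None,k=1):
    im=camera(name)[:,:,::-1]
    if box: im=cv2.resize(im[box[1]:box[3],box[0]:box[2]],None,fx=k,fy=k,interpolation=cv2.INTER_CUBIC)
    cv2.imwrite(f"pics/{n}.png",im)
E
python3 - <<'E'
from h import *
f=lambda x,y:(310+x/5,195+y/5)
g=lambda x,y:(240+x/6,255+y/6)
print("rim",pix2plane("top",f(283,217),.075))
sl,sr,pl,pr=[pix2plane("top",f(*a),.068) for a in [(160,526),(333,549),(125,198),(442,238)]]
print("sleeves",sl,sr,np.linalg.norm(sl-sr),"piv",pl,pr,np.linalg.norm(pl-pr))
print("mid",(sl+sr)/2,"pivmid",(pl+pr)/2,"yaw",np.arctan2(*(-(sl-sr)[:2]*[1,-1])),np.arctan2(*(-(pl-pr)[:2]*[1,-1])))
# side view
sl2,sr2=[pix2plane("side",g(*a),.068) for a in [(85,247),(152,413)]]
print("side sleeves",sl2,sr2,(sl2+sr2)/2)
print("side rim",pix2plane("side",g((350+743)/2,(75+347)/2),.075))
t=lambda x,y:(110+x/6,150+y/6)
c=[pix2plane("top",t(*a),.012) for a in [(200,112),(530,100),(543,430),(207,448)]]
s=lambda x,y:(210+x/4,70+y/4)
d=[pix2plane("side",s(*a),.012) for a in [(165,455),(340,393),(440,493),(262,552)]]
for q in (c,d): print(np.array(q),np.mean(q,0),[np.linalg.norm(q[i]-q[i-1]) for i in range(4)])
print("post top",tri(t(120,105),s(278,65)))
print("backplate top",tri(t(70,460),s(92,45)))
print("horn tip",tri(t(103,570),s(45,92)))
E
```

```text
rim [ 0.5537 -0.1756  0.075 ]
sleeves [ 0.4431 -0.1324  0.068 ] [ 0.4356 -0.1942  0.068 ] 0.06222369979805443 piv [ 0.5607 -0.119   0.068 ] [ 0.5474 -0.2336  0.068 ] 0.11531772435978781
mid [ 0.4393 -0.1633  0.068 ] pivmid [ 0.5541 -0.1763  0.068 ] yaw -0.12081058444495105 -0.11584371849866944
side sleeves [ 0.4433 -0.1321  0.068 ] [ 0.4364 -0.1933  0.068 ] [ 0.4398 -0.1627  0.068 ]
side rim [ 0.5526 -0.1805  0.075 ]
[[0.6913 0.2518 0.012 ]
 [0.6963 0.1453 0.012 ]
 [0.589  0.1376 0.012 ]
 [0.582  0.2447 0.012 ]] [0.6397 0.1949 0.012 ] [np.float64(0.10948658245113013), np.float64(0.10657352619895745), np.float64(0.10767202877454043), np.float64(0.1073870770548579)]
[[0.5806 0.2374 0.012 ]
 [0.6886 0.2504 0.012 ]
 [0.6948 0.1407 0.012 ]
 [0.5921 0.1351 0.012 ]] [0.639  0.1909 0.012 ] [np.float64(0.10299496839776683), np.float64(0.1087614085532277), np.float64(0.10988291855930056), np.float64(0.10287909684492584)]
post top (array([0.6406, 0.1972, 0.2361]), np.float64(0.0023956474597433093))
backplate top (array([0.5486, 0.1937, 0.2661]), np.float64(0.0016044173135955448))
horn tip (array([0.5236, 0.19  , 0.2508]), np.float64(0.001800504593530761))
```

The only non-purple pail is at top px (365,238); it has the wire bail, black sleeves and pins. Its measured sizes check out: pivot to crossbar 115.5 mm, sleeve spacing 62 mm. The stand yaw is about 0.06 and the seat is about (0.540, 0.189, 0.232). Next I'll plan the grasp on the +y sleeve.

```bash
cat >> h.py <<'E'
PY=-0.117; PIV=np.array([0.5540,-0.1762,0.068]); R115=0.115
def Rt(yaw,flip=True):
    # tool down; tool x along -/+ (cos yaw, sin yaw)
    s=-1 if flip else 1
    x=s*np.array([np.cos(yaw),np.sin(yaw),0]);y=np.array([0,0,-1.]);return np.array([x,y,np.cross(x,y)]).T
def ex(y): return np.array([np.cos(y),np.sin(y),0])
def ey(y): return np.array([-np.sin(y),np.cos(y),0])
E
python3 - <<'E'
from h import *
OFF=0.027
for flip in (True,False):
    R=Rt(PY,flip); off=OFF if flip else -OFF
    g=PIV-0.115*ex(PY)+off*ey(PY)
    print(flip,g,ik(g,R),ik(g+[0,0,.15],R))
    u=PIV+off*ey(PY)+[0,0,.115]; print(ik(u,R),ik(u+[0,0,.1],R))
    SY=.06; s=np.array([.5402,.189,.232]); print(ik(s+off*ey(SY),Rt(SY,flip)),ik(s+off*ey(SY)-.1*ex(SY)+[0,0,.04],Rt(SY,flip)))
E
```

```text
True [ 0.4429 -0.136   0.068 ] [-0.5393  0.3008  1.9556 -0.      0.8852  2.7193] [-0.5393  0.1169  1.7622  0.      1.2625  2.7193]
[-0.4552  0.3472  1.5493  0.      1.245   2.8033] [-0.4552  0.2821  1.3928  0.      1.4667  2.8033]
[ 0.1892  0.3165  1.4693 -0.      1.3558 -3.0124] [ 0.2165  0.1207  1.6224 -0.      1.3984 -2.9851]
False [ 0.4366 -0.1896  0.068 ] [-0.6446  0.3199  1.9259 -0.      0.8958 -0.5276] [-0.6446  0.1401  1.7349 -0.      1.2666 -0.5276]
[-0.543   0.3648  1.5233 -0.      1.2535 -0.426 ] [-0.543   0.301   1.3669 -0.      1.4737 -0.426 ]
[ 0.0934  0.2902  1.5061 -0.      1.3453  0.0334] [ 0.1008  0.0877  1.66   -0.      1.3939  0.0408]
```

Using the +y sleeve would take joint 6 past its limit at the stand. I'll use the −y sleeve, where joint 6 stays near 0 and the wrist camera still sees the bar's middle.

```bash
python3 - <<'E'
from h import *
R=Rt(PY,False)
g=PIV-0.115*ex(PY)-0.027*ey(PY)
t=get_clock()
reach([0.2,0.40,0.42],Rt(0.6,False));
reach([0.38,-0.12,0.40],R)
command_gripper(0.45,20)
reach(g+[0,0,.12],R)
p=get_eef_pos();Rw=get_ee_rot();save("wrist","w1");save("top","t1",(290,170,430,330),4)
print(get_clock(),p,Rw,get_opening())
c=calibration("wrist");M=np.eye(4);M[:3,:3]=Rw;M[:3,3]=p;T=M@c["mount"]
np.save("T1.npy",T)
m=PIV-0.115*ex(PY)
for q in (m,m-.031*ey(PY),m+.031*ey(PY),m-.016*ey(PY),m+.016*ey(PY),PIV-.06*ey(PY),PIV+.06*ey(PY)): print(proj("wrist",q,T))
E
```

```text
5.0333 [ 0.4372 -0.1899  0.189 ] [[ 0.9932  0.0012  0.1167]
 [-0.1167 -0.0008  0.9932]
 [ 0.0013 -1.     -0.0007]] 0.449246300793357
[317.4576 202.689 ]
[317.475  241.3355]
[317.4392 161.6356]
[317.4667 222.9226]
[317.4483 181.8147]
[458.3297 275.6075]
[475.7397 121.0378]
```

View pics/w1.png

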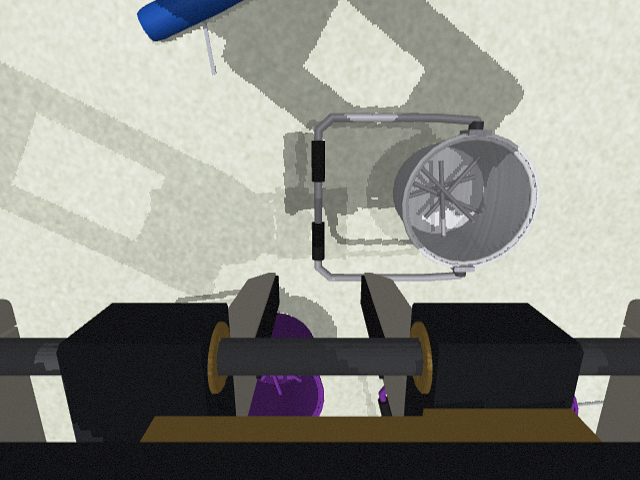

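View pics/t1.png

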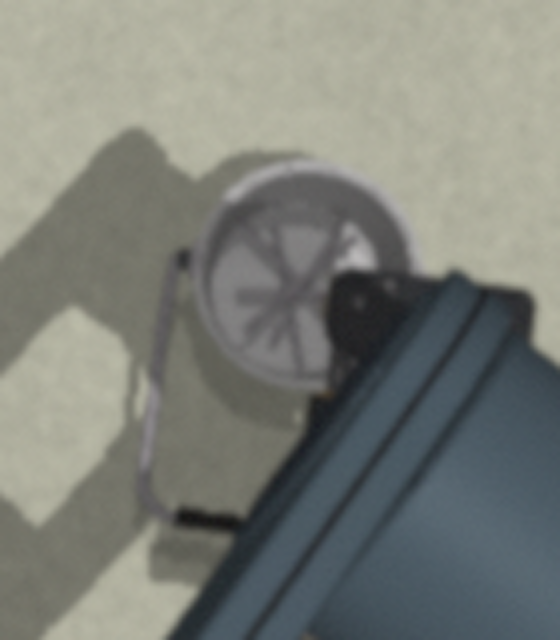

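The wrist view agrees with the prediction: sleeves at (318,161) and (318,241), predicted (317,162) and (317,241). Next I'll descend, grip and swing the bail up.

```bash
python3 - <<'E'
from h import *
R=Rt(PY,False)
off=-0.027*ey(PY)
g=PIV-0.115*ex(PY)+off
print(move_straight(g+[0,0,0.001],R,max_speed=0.08,f_stop=8),get_eef_pos(),get_ft_force())
command_gripper(0.0,15)
print(get_clock(),get_opening(),get_opening()*93,get_ft_force(),get_eef_pos())
save("side","s2",(220,240,380,360),4)
E
```

```text
False [ 0.4369 -0.1898  0.0694] [ 0.5594 -0.0287  0.8513]
7.3 0.10306268557694957 9.58482975865631 [-0.8398  0.855  -0.5128] [ 0.4365 -0.1896  0.069 ]
```

View pics/s2.png

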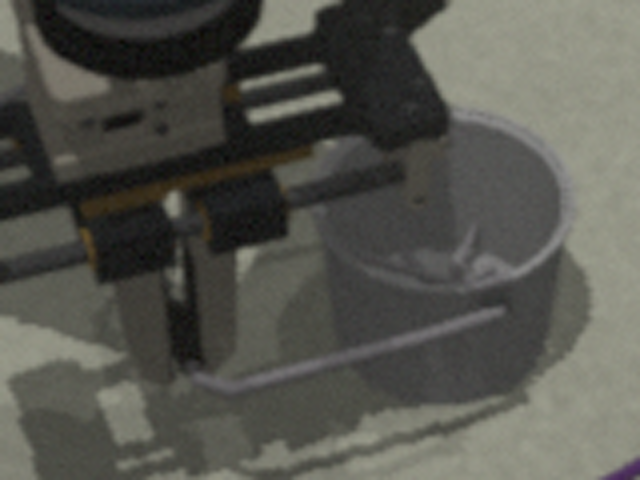

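The jaws closed at 9.6 mm, which matches the sleeve. Swinging the bail up in arc steps while watching the force.

```bash
python3 - <<'E'
from h import *
R=Rt(PY,False)
p0=get_eef_pos(); c=p0+0.115*ex(PY)
c[2]=p0[2]
for a in np.radians([15,30,45,60,75,90]):
    p=c-0.115*np.cos(a)*ex(PY)+[0,0,0.115*np.sin(a)]
    r=move_straight(p,R,max_speed=0.08,f_stop=12)
    print(round(np.degrees(a)),r,get_eef_pos()-p,get_ft_force(),get_clock())
    if r: break
pause(0.4)
save("side","s3",(220,180,400,360),4);
p=get_eef_pos();Rw=get_ee_rot();save("wrist","w3")
c=calibration("wrist");M=np.eye(4);M[:3,:3]=Rw;M[:3,3]=p;np.save("T3.npy",M@c["mount"])
print(p,get_ft_force(),get_ft_torque(),get_clock())
E
```

```text
15 False [ 0.0002 -0.0002  0.0001] [ 0.291   0.0367 -1.0449] 7.875
30 False [ 0.     -0.0001 -0.0002] [-1.1935 -0.0524  0.3654] 8.4
45 False [-0.     -0.0001 -0.0001] [-0.7881 -0.9969  0.2779] 8.925
60 False [-0.0002 -0.0001 -0.0001] [-2.682  -1.2528  3.0201] 9.45
75 False [-0.0002 -0.0001 -0.    ] [-1.1515 -1.7162  4.2419] 9.975
90 False [-0.0002 -0.0002  0.    ] [-0.1038 -2.4094  4.6147] 10.5
[ 0.5506 -0.203   0.184 ] [-0.8027 -2.0034  3.9541] [-0.4682  0.1681  0.0313] 11.0
```

View pics/s3.png

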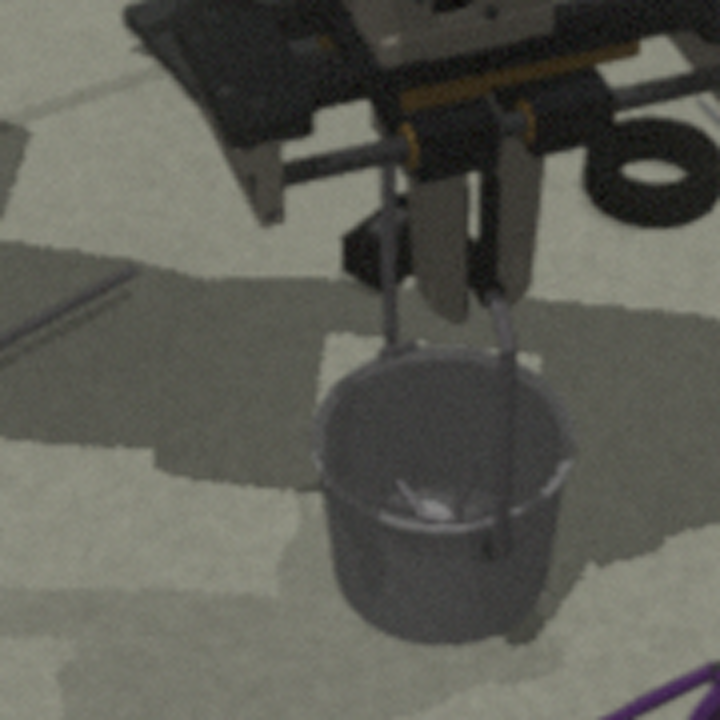

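View pics/w3.png

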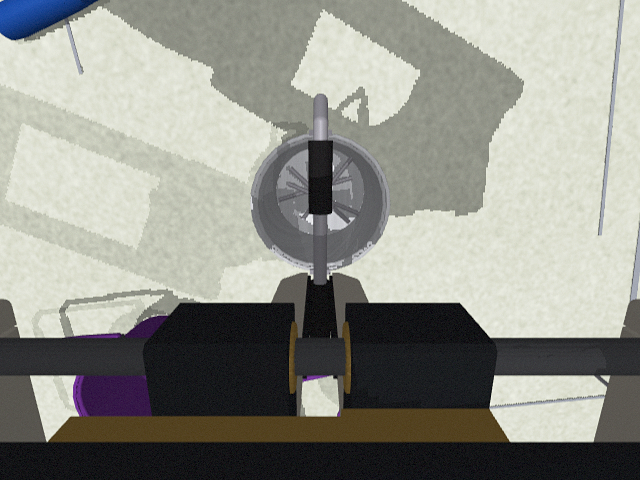

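The bail is upright and central over the pail, which is standing; the crossbar is at wrist px (320,150–285) over the pail centre at (320,200). Now I'll firm the grip, lift slowly and check for tilt.

```bash
python3 - <<'E'
from h import *
command_gripper(0.0,55)
print(get_ft_force(),get_opening(),get_clock())
p=get_eef_pos()
for d in (.01,.03,.05):
    move_straight(p+[0,0,d],Rt(PY,False),max_speed=0.04); print(d,get_ft_force(),get_ft_torque())
pause(0.3);print(get_ft_force(),get_ft_torque(),get_eef_pos(),get_clock())
p=get_eef_pos();Rw=get_ee_rot();save("wrist","w4");save("side","s4",(220,140,400,340),3.6)
c=calibration("wrist");M=np.eye(4);M[:3,:3]=Rw;M[:3,3]=p;np.save("T4.npy",M@c["mount"])
E
```

```text
[-0.7285 -1.6301  3.9478] 0.09109887084925063 11.2167
0.01 [ 0.1138 -0.8583 -5.3056] [-0.1616  0.0564 -0.0042]
0.03 [ 0.4399 -0.1312 -4.3461] [-0.2303  0.0861  0.0237]
0.05 [-0.0855 -0.2038 -4.7511] [-0.1696  0.05   -0.0134]
[-0.085   0.1468 -4.38  ] [-0.1477  0.0825 -0.0212] [ 0.5506 -0.203   0.2337] 13.2167
```

View pics/s4.png

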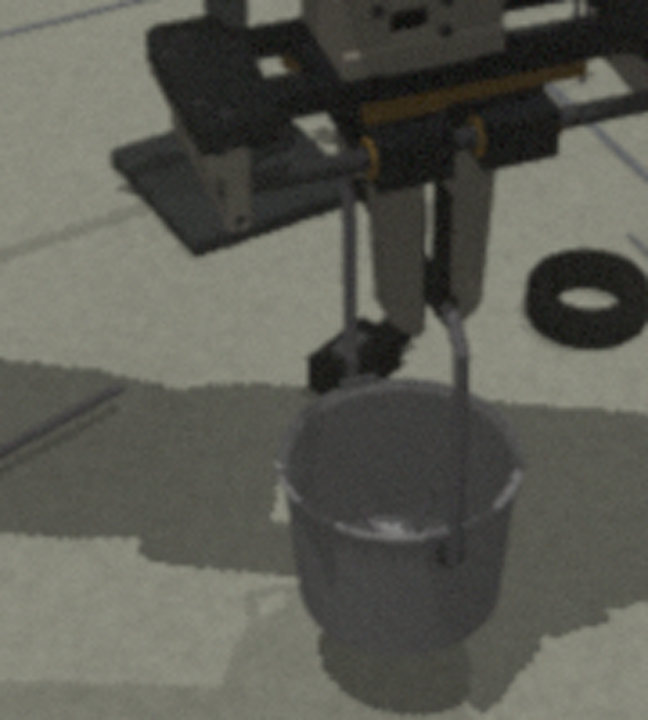

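View pics/w4.png

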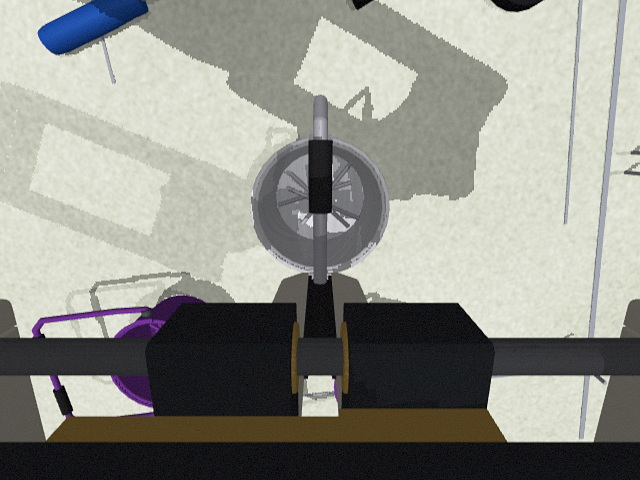

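The pail lifts level at about 4.6–5 N, with the grip 27 mm from the middle as planned. Next I'll carry it to in front of the hook, on its −x side above horn height.

```bash
cat >> h.py <<'E'
SY=0.06; SEAT=np.array([.5402,.189,.232]); OFFR=0.027
def tcp(x,z,y=0,SY=SY,S=SEAT): # tool position to have bail mid at stand (x,y), world z
    p=S+x*ex(SY)+(y-OFFR)*ey(SY); p[2]=z; return p
def wT():
    p=get_eef_pos();Rw=get_ee_rot();c=calibration("wrist");M=np.eye(4);M[:3,:3]=Rw;M[:3,3]=p;return M@c["mount"]
E
python3 - <<'E'
from h import *
p=get_eef_pos();
move_straight([p[0],p[1],0.278],Rt(PY,False),max_speed=0.05)
q=tcp(-0.10,0.278)
print(q)
move_straight(q,Rt(SY,False),max_speed=0.08)
pause(0.4);print(get_eef_pos(),get_ft_force(),get_ft_torque(),get_clock())
T=wT();np.save("T5.npy",T);save("wrist","w5");save("side","s5",(170,40,350,220),4);save("top","t5",(80,140,260,300),4)
E
```

```text
[0.442  0.1561 0.278 ]
[0.442  0.1561 0.278 ] [-0.51    0.5657 -3.7495] [-0.153  -0.0068 -0.0304] 19.5917
```

View pics/w5.png

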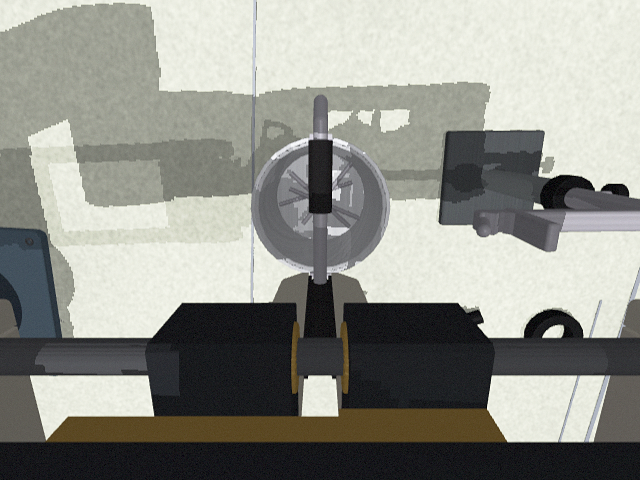

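View pics/s5.png

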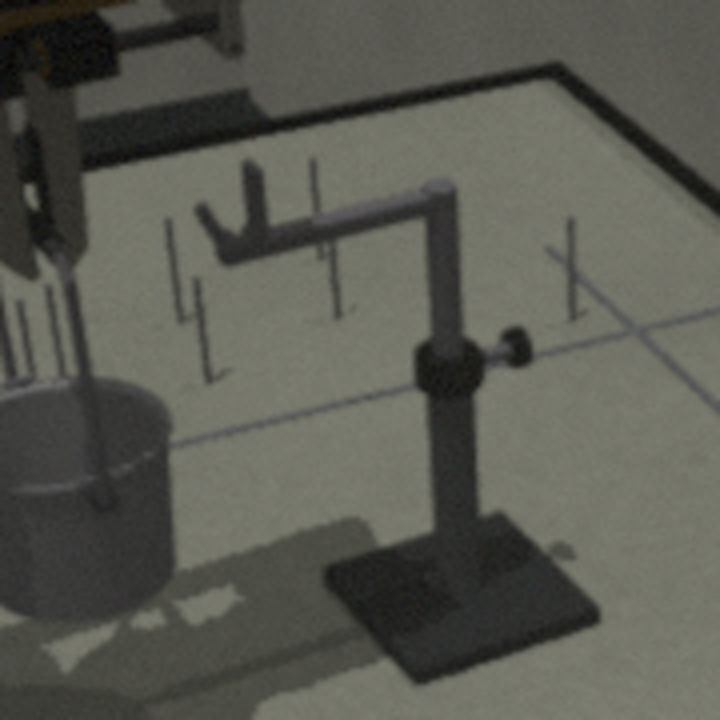

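View pics/t5.png

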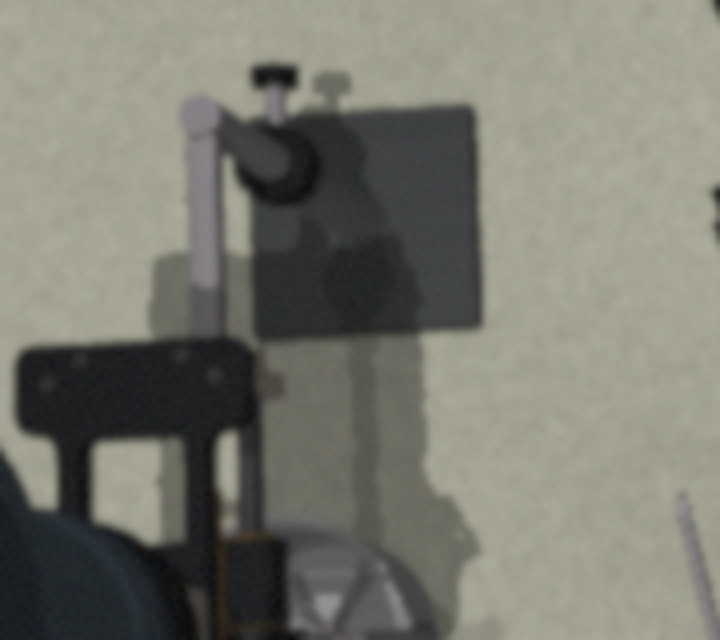

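```bash
python3 - <<'E'
import cv2
im=cv2.imread("pics/w5.png");cv2.imwrite("pics/w5c.png",cv2.resize(im[190:270,460:640],None,fx=4.4,fy=4.4,interpolation=cv2.INTER_CUBIC))
from h import *
T=np.load("T5.npy")
s=SEAT
def P(x,y,z): 
    return s+x*ex(SY)+y*ey(SY)+np.array([0,0,z])
for n,a in dict(horntip=(-17,0,20),hornL=(-17,7,20),hornR=(-17,-7,20),bpL=(8,7,32),bpR=(8,-7,32),bp11R=(11,-7,32),bp5R=(5,-7,32),bp5L=(5,7,32),post=(100,0,0)).items():
    print(n,proj("wrist",P(*np.array(a)/1000.),T), (proj("wrist",P(*np.array(a)/1000.),T)-[460,190])*4.4)
E
```

```text
horntip [480.4965 234.6163] [ 90.1847 196.3116]
hornL [482.1845 221.2098] [ 97.6119 137.3231]
hornR [478.8429 247.7498] [ 82.9086 254.0993]
bpL [546.5548 226.8573] [380.8412 162.1721]
bpR [541.5841 255.0922] [358.9702 286.4056]
bp11R [547.8074 255.1002] [386.3527 286.4409]
bp5R [535.3609 255.0842] [331.588  286.3704]
bp5L [540.1932 226.8493] [352.85   162.1369]
post [672.0295 225.8051] [932.9299 157.5426]
```

View pics/w5c.png

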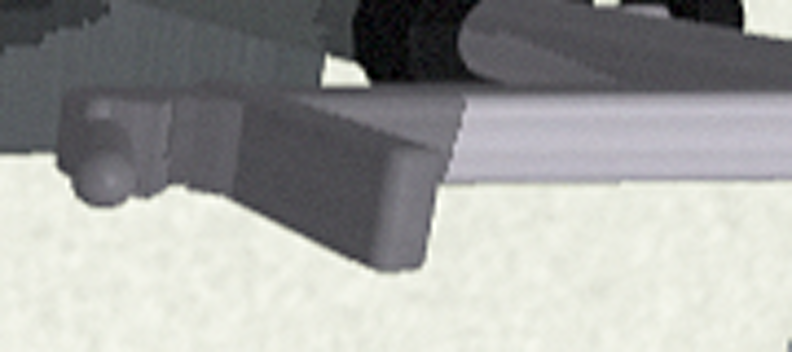

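Wrist crop: horn tip at px (483,230) and backplate top at px (552,238), both within about 4 mm of my model, so the seat may be slightly higher or further in +y. I'll move nearer and use the wrist camera for relative alignment.

```bash
python3 - <<'E'
from h import *
q=tcp(-0.045,0.282)
print(move_straight(q,Rt(SY,False),max_speed=0.05,f_stop=4))
pause(0.3);print(get_eef_pos(),get_ft_force(),get_clock())
T=wT();np.save("T6.npy",T);save("wrist","w6",(290,170,490,320),4);save("side","s6",(170,40,350,220),4)
E
```

```text
False
[0.4968 0.1594 0.2821] [-0.4419  0.3441 -3.7393] 21.2917
```

View pics/w6.png

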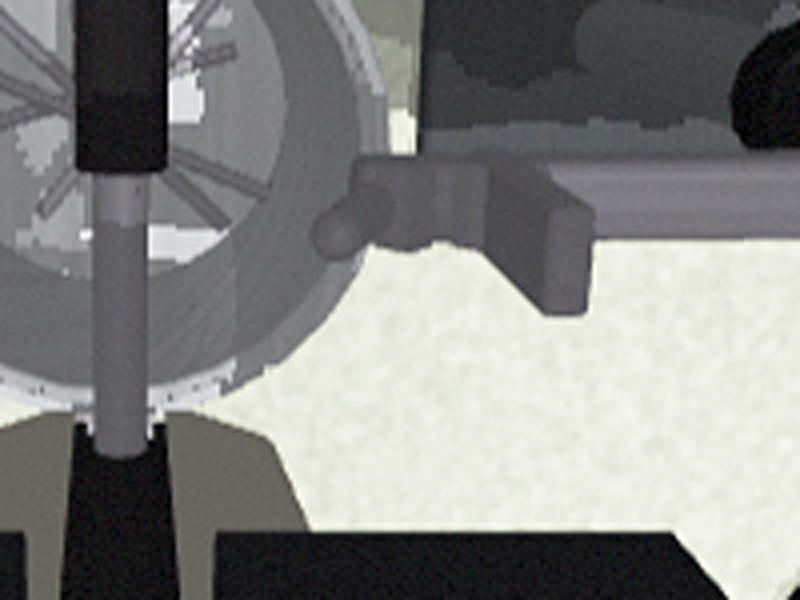

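View pics/s6.png

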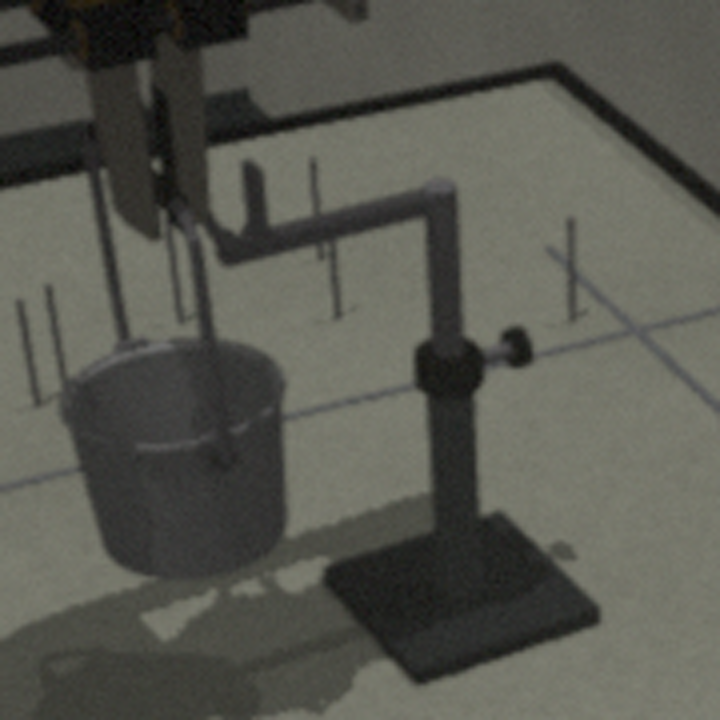

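```bash
python3 - <<'E'
from h import *
from scipy.optimize import least_squares
T5,T6=np.load("T5.npy"),np.load("T6.npy")
BP=np.array([.008,0,.032]);HT=np.array([-.0175,0,.020]);PF=np.array([.1,0])
s=lambda x,y:(210+x/4,70+y/4); t=lambda x,y:(110+x/6,150+y/6)
obs=[("wrist",T5,BP,(552.5,237.7)),("wrist",T5,HT,(483.4,230)),("wrist",T6,BP,(432.7,235.5)),("wrist",T6,HT,(375,228)),
("top",None,BP,t(68,461)),("top",None,HT,t(105,570)),("side",None,BP,s(92,45)),("side",None,HT,s(42,90))]
F=.055
corn=[(-F,F),(F,F),(F,-F),(-F,-F)]
ct=[t(*a) for a in [(207,448),(200,112),(530,100),(543,430)]];cs=[s(*a) for a in [(165,455),(340,393),(440,493),(262,552)]]
def P(q,a): return np.array([q[0],q[1],q[2]])+a[0]*ex(q[3])+a[1]*ey(q[3])+np.array([0,0,a[2]])
def res(q,base=True,full=False):
    r=[]
    for n,T,a,uv in obs: r.append(proj(n,P(q,a),T)-uv)
    if base:
        for (cx,cy),u1,u2 in zip(corn,ct,cs):
            w=np.array([q[0],q[1],.012])+(.1+cx)*ex(q[3])+cy*ey(q[3])
            # plate corners order: (-x,+y),(+x,+y),(+x,-y),(-x,-y)
            r.append((proj("top",w)-u1)*.5); r.append((proj("side",w)-u2)*.5)
    return np.array(r) if full else np.ravel(r)
for b in (True,False):
    o=least_squares(res,[.54,.189,.232,.06],args=(b,),loss="soft_l1");print(o.x,o.cost);print(res(o.x,b,True))
# wrist only
obs=obs[:4]
o=least_squares(lambda q:res([*q,.06],False),[.54,.189,.232]);print("wrist",o.x);print(o.fun)
E
```

```text
[0.5415 0.1917 0.2347 0.0433] 9.73607513824698
[[-0.8669 -0.1372]
 [ 2.1047  0.336 ]
 [-1.1068 -0.275 ]
 [-0.3995  0.3051]
 [ 1.5148 -1.3077]
 [-1.7438 -1.1157]
 [ 0.2744 -0.0407]
 [ 0.0314 -1.8115]
 [-0.9922 -0.5291]
 [-0.2126 -1.5288]
 [-0.3825 -0.6733]
 [ 0.8195 -0.6341]
 [ 0.4954 -0.5925]
 [ 0.5364 -0.5967]
 [-0.3042  0.0345]
 [-1.1039 -0.2643]]
[0.5416 0.1917 0.2347 0.0434] 6.4183413849643856
[[-0.7753 -0.2051]
 [ 2.2188  0.2793]
 [-0.9623 -0.3402]
 [-0.24    0.2506]
 [ 1.5277 -1.3649]
 [-1.7301 -1.1743]
 [ 0.3254 -0.0102]
 [ 0.0841 -1.7815]]
wrist [0.5416 0.1917 0.2344]
[-0.8822 -0.6072  2.0825  0.7317 -0.9213 -0.73   -0.1791  0.6966]
```

The fit over all three cameras gives the seat at (0.5416, 0.1917, ~0.235) and yaw 0.043, with about 2 px residuals. Next I'll move over the mouth and look.

```bash
sed -i 's/^SY=0.06; SEAT=.*/SY=0.046; SEAT=np.array([.5416,.1917,.2347]); OFFR=0.027/' h.py; python3 - <<'E'
from h import *
move_straight(tcp(-0.045,0.282),Rt(SY,False),max_speed=0.03)
print(move_straight(tcp(-0.002,0.282),Rt(SY,False),max_speed=0.03,f_stop=3))
print(move_straight(tcp(-0.002,0.262),Rt(SY,False),max_speed=0.03,f_stop=2))
pause(0.2);print(get_eef_pos()-tcp(-.002,.262),get_ft_force(),get_ft_torque(),get_clock())
T=wT();np.save("T7.npy",T);save("wrist","w7",(270,170,430,300),5);save("side","s7",(190,50,310,170),6)
E
```

```text
False
False
[0.0001 0.     0.0002] [ 0.6832 -0.233  -4.7935] [-0.2023  0.1101  0.0109] 24.2583
```

View pics/w7.png

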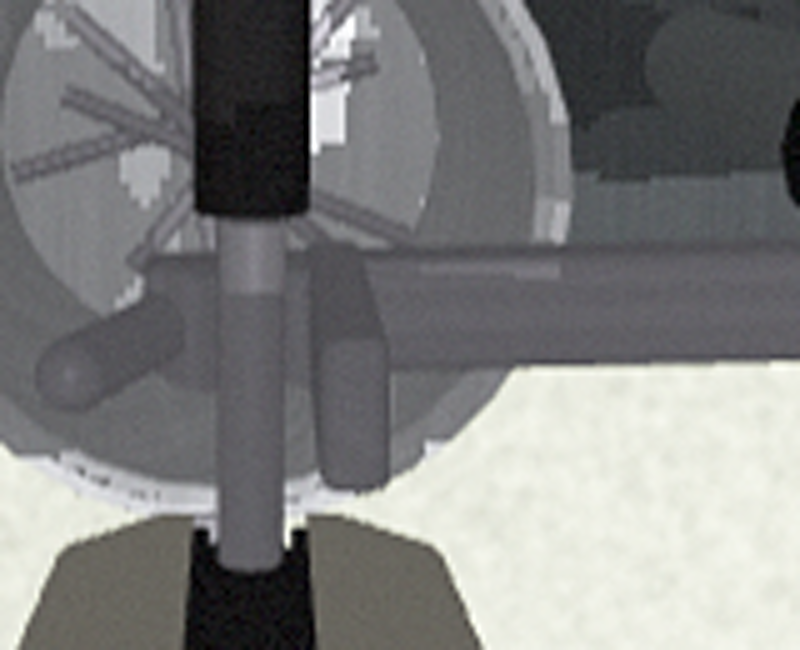

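View pics/s7.png

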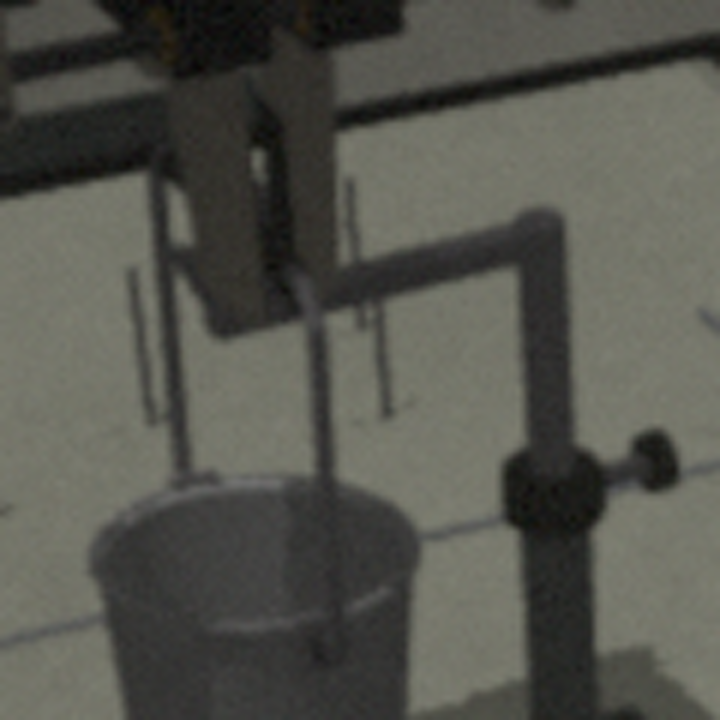

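The bar (5x crop columns 217–287) sits about 3 mm clear of the backplate (column 320), so it is at x ≈ −1 mm in the mouth, and y is within 2 mm. I'll feel down slowly from here.

```bash
python3 - <<'E'
from h import *
print(get_ft_force())
r=move_straight(tcp(-0.002,0.242),Rt(SY,False),max_speed=0.02,f_stop=2.0)
print(r,get_eef_pos(),get_ft_force(),get_clock())
if not r:
    r=move_straight(tcp(-0.002,0.222),Rt(SY,False),max_speed=0.008,f_stop=2.0)
    print(r,get_eef_pos(),get_ft_force(),get_clock())
pause(0.3)
print(get_eef_pos()-tcp(0,.2347),get_ft_force(),get_ft_torque(),get_clock())
T=wT();np.save("T8.npy",T);save("wrist","w8",(270,170,430,300),5);save("side","s8",(190,50,310,170),6)
E
```

```text
[-0.8311  0.5781 -5.0813]
False [0.541  0.1646 0.2422] [-0.6204  0.2416 -4.5585] 25.5083
True [0.5411 0.1646 0.2397] [ 1.8984 -0.2624  0.7228] 26.225
[-0.002  -0.0002  0.0045] [ 3.4026 -0.3084  4.4138] [ 0.046  -0.417  -0.0589] 26.525
```

View pics/w8.png

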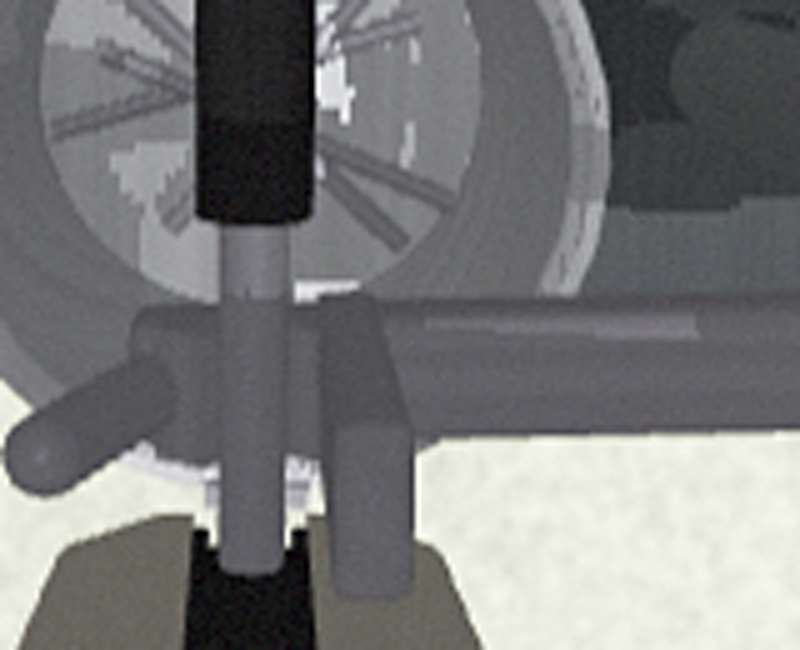

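View pics/s8.png

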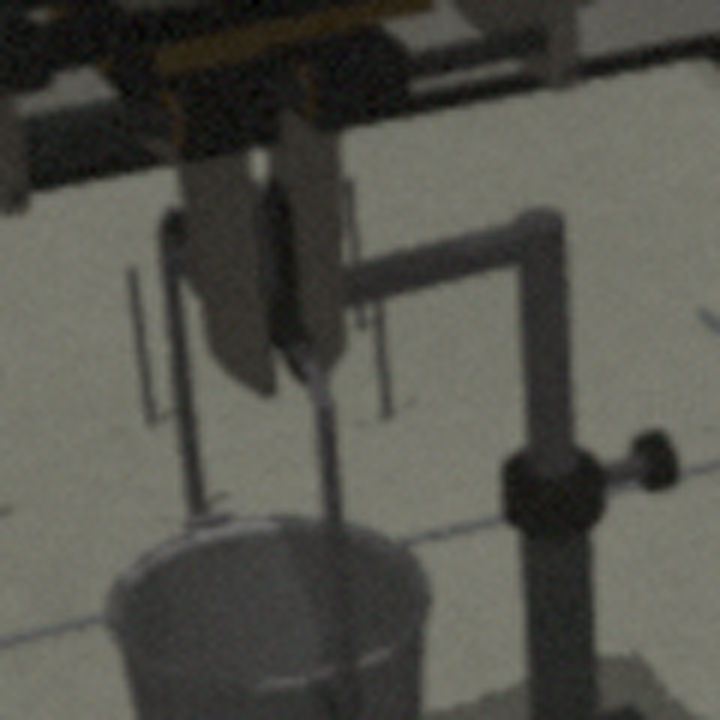

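The bail landed at z ≈ 0.239, with a side push of Fx +3.4 N and Fz about 9 N up, so it is resting on the horn-side slope of the V. I'll ease up slightly and shift +x.

```bash
python3 - <<'E'
from h import *
def st(n): print(n,get_eef_pos()-tcp(0,.2347),get_ft_force(),get_ft_torque(),get_clock())
p=get_eef_pos()
move_straight(p+[0,0,0.001],Rt(SY,False),max_speed=0.01);pause(.1);st("up1")
p=p+[0,0,.001]
move_straight(p+0.001*ex(SY),Rt(SY,False),max_speed=0.01,f_stop=3);pause(.1);st("x+1")
move_straight(p+0.002*ex(SY),Rt(SY,False),max_speed=0.01,f_stop=3);pause(.1);st("x+2")
E
```

```text
up1 [-0.0021 -0.0002  0.0051] [3.5693 0.3884 0.0935] [ 0.0775 -0.5138 -0.0556] 27.0583
x+1 [-0.0015 -0.0002  0.005 ] [ 2.057   0.6227 -2.1847] [-0.0983 -0.173  -0.1154] 27.4083
x+2 [-0.0008 -0.0002  0.0049] [-1.1905 -0.3768 -1.7149] [-0.1313  0.3489  0.0242] 27.7583
```

```bash
python3 - <<'E'
from h import *
def st(n): print(n,get_eef_pos()-tcp(0,.2347),get_ft_force(),get_ft_torque(),get_clock())
p=get_eef_pos()
for i in range(4):
    q=p-[0,0,.0005*(i+1)]
    r=move_straight(q,Rt(SY,False),max_speed=0.005,f_stop=3);pause(.15);st((i,r))
    f=get_ft_force()
    if f[2]>0 or abs(f[0])>2.5 or r: break
E
```

```text
(0, False) [-0.0008 -0.0002  0.0046] [-1.7975 -0.6503 -0.5224] [-0.113   0.2961  0.0324] 28.3083
(1, False) [-0.0007 -0.0002  0.0041] [-3.0204 -0.3111  2.2917] [-0.1067  0.4207  0.0555] 28.7083
```

```bash
python3 - <<'E'
from h import *
def st(n): print(n,get_eef_pos()-tcp(0,.2347),get_ft_force(),get_ft_torque(),get_clock())
p=get_eef_pos()
r=move_straight(p-0.0006*ex(SY),Rt(SY,False),max_speed=0.005,f_stop=4);pause(.15);st(("x-.6",r))
p=get_eef_pos()
f=get_ft_force()
if f[2]<1.5:
    r=move_straight(p-[0,0,.0005],Rt(SY,False),max_speed=0.005,f_stop=3);pause(.15);st(("z-.5",r))
T=wT();np.save("T9.npy",T);save("wrist","w9",(270,170,430,300),5)
E
```

```text
('x-.6', False) [-0.0009 -0.0002  0.0043] [ 0.3185 -0.196   1.2489] [-0.1006 -0.0801 -0.0387] 29.125
('z-.5', False) [-0.0009 -0.0002  0.004 ] [ 0.1527 -0.6468  3.4477] [-0.1062  0.1366  0.0987] 29.5333
```

View pics/w9.png

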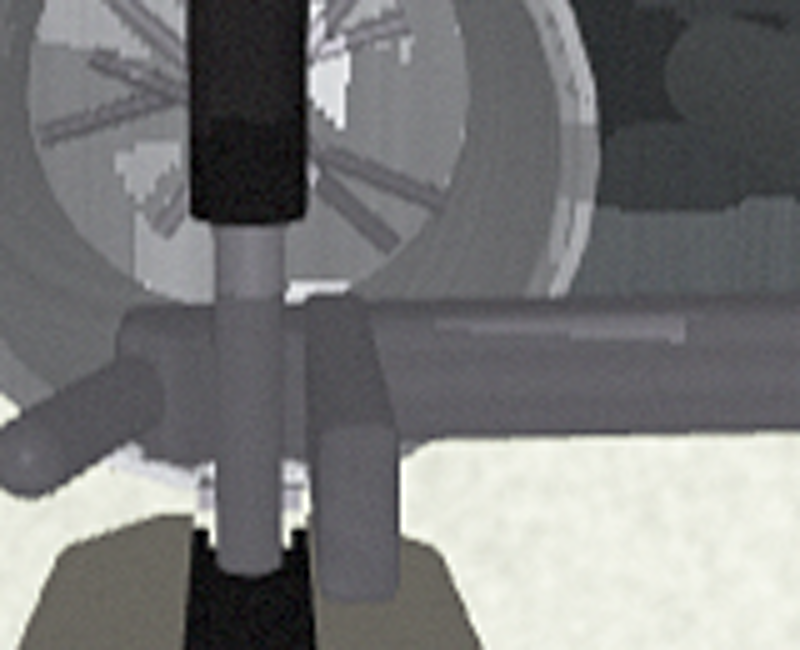

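It is seated: Fz rises with no side force (Fx ≈ 0.15 N), bar centred in the notch. Next I'll unload the press, relax the grip gently and open.

```bash
python3 - <<'E'
from h import *
def st(n): print(n,get_eef_pos()-tcp(0,.2347),get_ft_force(),get_ft_torque(),get_opening(),get_clock())
p=get_eef_pos()
move_straight(p+[0,0,.0007],Rt(SY,False),max_speed=0.005);pause(.2);st("up")
for f in (30,15,8,4):
    command_gripper(0.0,f);st(f)
pause(.3)
command_gripper(0.14,4);st("0.14");pause(.4)
st("o")
save("wrist","w10",(270,170,430,300),5);save("side","s10",(190,50,310,170),6)
E
```

```text
up [-0.0009 -0.0002  0.0044] [-0.2459 -0.0462 -0.1131] [-0.1254 -0.0115  0.0109] 0.09425072159182221 30.1083
30 [-0.0009 -0.0002  0.0045] [-0.0214  0.4635  0.8385] [-0.1187 -0.0123  0.0232] 0.09451596030920542 30.325
15 [-0.0009 -0.0002  0.0046] [-0.0097  0.5039 -0.6006] [-0.0571  0.0313 -0.0288] 0.10204975441755716 30.5417
8 [-0.0009 -0.0002  0.0046] [ 0.0082 -0.4237 -0.0621] [-0.073   0.1048  0.0171] 0.1046028681826747 30.7583
4 [-0.0009 -0.0002  0.0046] [ 0.0706 -0.4789 -1.1839] [-0.1006  0.1282 -0.0149] 0.10106009019409423 30.975
0.14 [-0.0007 -0.0002  0.0048] [ 0.2493  0.5882 -0.9007] [-0.0815  0.1073  0.0434] 0.13758360748752294 31.5917
o [-0.0008 -0.0002  0.0047] [0.0065 0.3013 0.189 ] [-0.0884  0.0496 -0.0148] 0.14128458698695903 31.9917
```

View pics/w10.png

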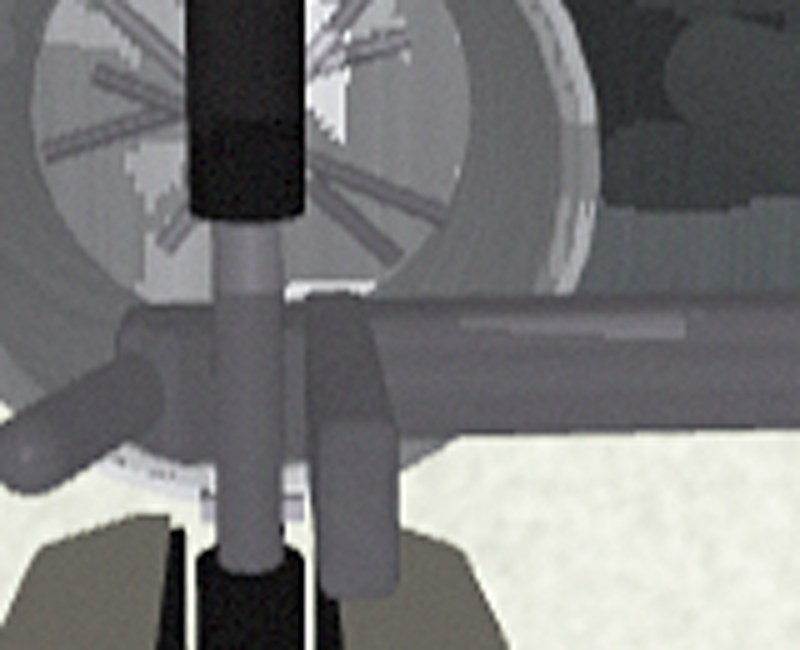

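View pics/s10.png

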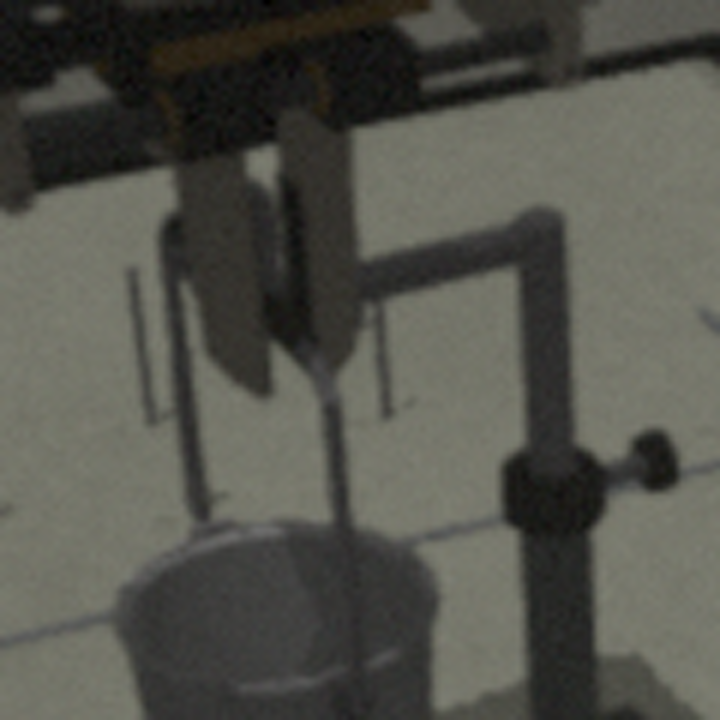

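Released; the bail stays in the notch. I'll open a bit more and rise straight up, then check.

```bash
python3 - <<'E'
from h import *
command_gripper(0.35);
p=get_eef_pos();q=p+[0,0,.13]
print(move_straight(q,Rt(SY,False),max_speed=0.06,f_stop=4),get_eef_pos(),get_ft_force(),get_clock())
save("side","s11a",(150,40,390,260),3)
reach([0.42,0.0,0.42],Rt(SY,False))
pause(.5)
save("side","s11",(150,40,390,260),3);save("top","t11");print(get_clock(),get_opening(),get_ft_force())
save("wrist","w11")
E
```

```text
False [0.5419 0.1645 0.3691] [-0.473  -0.3842 -0.3164] 34.9667
36.4667 0.34773837048047157 [-0.0672  0.0815 -0.1436]
```

View pics/s11.png

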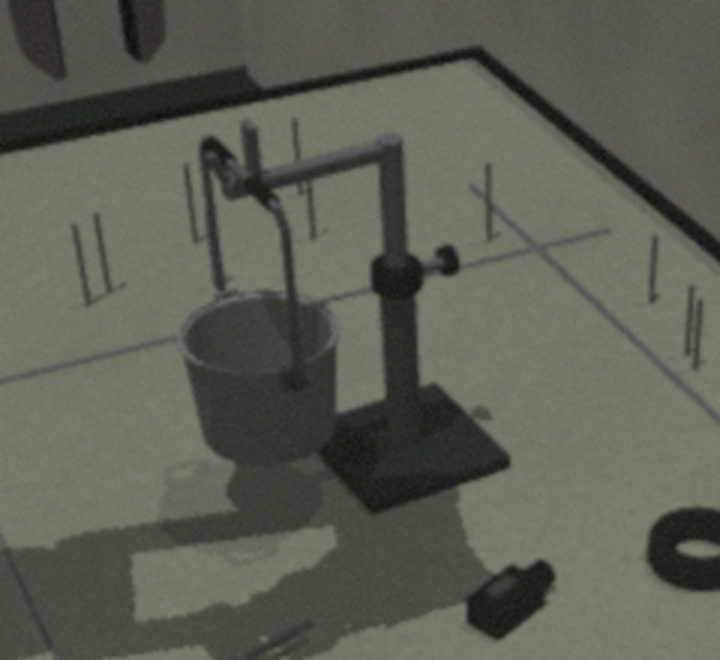

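View pics/t11.png

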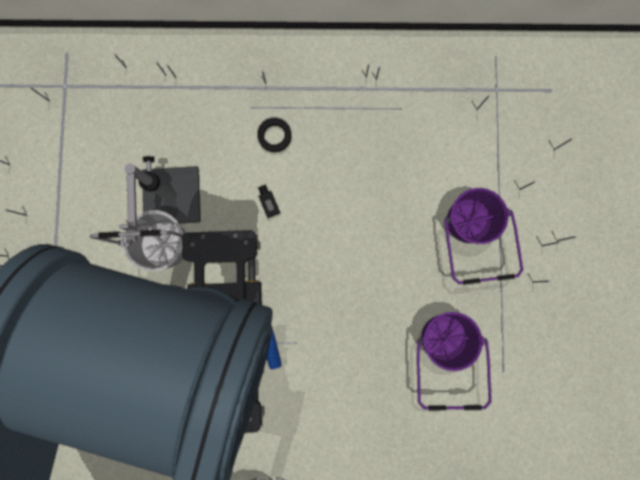

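```bash
python3 - <<'E'
import cv2,numpy as np
a=cv2.imread("pics/s11a.png").astype(int);b=cv2.imread("pics/s11.png").astype(int)
d=np.abs(a-b).sum(2);print(d.mean())
E
```

```text
23.64147095959596
```

The pail hangs level in the hook. The tape roll (274,134), connector (268,202) and screwdriver end (273,366) are where they started. One check that it is still and seated centrally, then I'll hand in.

```bash
python3 - <<'E'
from h import *
im=[]
for i in range(5):
    im.append(cv2.cvtColor(camera("side"),cv2.COLOR_RGB2GRAY)[70:200,205:270].astype(np.float32)); pause(.35)
print([cv2.phaseCorrelate(im[0],x) for x in im[1:]])
save("side","s12",(205,70,265,130),10);print(get_clock())
E
```

```text
[((-0.04338286130393243, 0.48320664273681757), 1.004919131596883), ((-0.008058574528192253, 0.5341298221236173), 1.0065744219493473), ((-0.030255199966880753, 0.5223892381995654), 0.9984648486714304), ((-0.012319665871046936, 0.5338678234617618), 1.006211008947082)]
38.5667
```

View pics/s12.png

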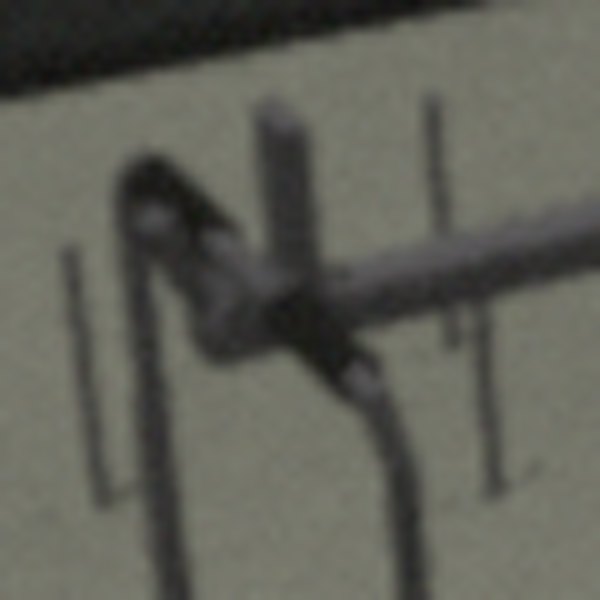

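```bash
python3 -c "
from bench import *
print(hand_in(),get_clock())"
```

```text
the job is handed in; nothing more can be done
the job is handed in; nothing more can be done
```

The pail is hanging on the hook by the bare middle of its bail, and I handed the job in at about 39 s of the 72 s allowed.

- **What I did:** I gripped the −y sleeve, swung the bail upright with the pail standing, and lifted the pail level at about 4.6 N. I carried it in over the horn and felt down into the hook.
- **Landing:** The bar first landed on the horn-side slope of the V. I centred it using the side force until it seated at about z = 0.239 m, with no side force left. The largest load I saw on the stand while setting it down was about 9 N. I then took the pressing force off, eased the grip open and rose straight up.
- **Last checks:**
  - The pail hangs level.
  - The hook is between the sleeves.
  - The gripper is clear of everything.
  - The screwdriver, tape roll and connector are at their starting pixels.
- **Where checks disagreed:** The cameras put the seat at 0.235 m, about 4 mm below where the bail was felt to land. In the stillness check the first of five pictures differed by 0.5 px from the rest, and the other four agreed to within 0.05 px, so I take the pail to be still.

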